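# Load the guitar bending jig into the sprung bench bracket

### The job

In the wire-toy workshop, load the guitar bending jig into the green bench bracket: take the black plate that carries the red guitar-shaped former, set it level over the bracket with one ear above each slot (either way round), and press it down between the brass spring clips until it sits flat on the bracket's floor, then let go. Do not drop or slam it in, and leave the yellow wheel jig where it lies.

Things in the scene. Friction and masses are not known exactly. Their poses are not given: they have to be found in the camera images.
- guitar_jig: Loose black plate 122 (x) by 80 (y) by 8 mm, about 0.25 kg, with a steel ear 30 long, 24 wide, 8 mm thick on the middle of each short side (ears point to +x and -x, 182 mm over both). On top a red guitar-shaped block (former) 30 mm tall, top 38 mm above the underside; dark neck to +x. Origin: centre of the underside, z up. Lies flat on the bench, former up.
- jig_waist (a point): Where to grip the guitar jig from above: centre of the former's waist, 30 mm above the jig's underside and at x = -2 mm in the jig's frame. The waist has flat sides 32 mm apart in the jig's y (close the fingers along y), straight for 31 mm along x, between round bouts 48 mm (-x) and 38 mm (+x) wide. The plate's top is 22 mm below this point. Axes as the jig's.
- wheel_jig: The other jig, to be left alone: the same black plate with ears, but with a round yellow former 64 mm in diameter and 22 mm high, with a steel hub. Origin: centre of its underside.
- bracket: Fixed green slab 222 (x) by 110 (y) by 12 mm; origin: centre of its underside, on the bench. At each end (|x| 73 to 105 mm) a slot open upward for an ear, lined by two brass spring clips: lips 56 mm apart in y, 54 mm above the bench; 19 mm apart at 26 mm up, wider below. Passing them takes 5 to 20 N down. Seated: jig underside 12 mm above origin, centred, ears along x, either way round.
Mind the look-alikes: they are no part of the job. Leave any white look-alike of the guitar_jig alone. Several things have the shape of the bracket; the one meant has the colours described above.

How it is judged:
By the outcome, as a careful person would: the job done as asked, in the order asked, and still so for the second after the job is handed in, with the robot touching nothing.
It also fails if it takes over 40 s, if anything falls off the work surface, if the arm or the gripper's body presses on something with over 40 N, if the wrist force passes 120 N, or if a joint passes its speed limit or range.

### The arm

A 7-joint arm with a two-finger parallel gripper is mounted at the origin on the work surface. World frame = base frame: x ahead of the robot, y to its left, z up, the work surface at z = 0. Lengths are in m, angles in degrees, forces in N, time in s.
With the tool pointing down it reaches from about 0.425 to 0.8 m from the base axis. Payload 8.3 kg.
Tool frame: the origin (TCP) lies at the very end of the fingers, on their centre line; the grasp point (between the pads) lies hold_point_z behind it (hold_point_z is the distance from the TCP to the grasp point, in m); z points along the fingers, y is the direction in which the jaws open and shut (so a half turn about z gives the same grasp; the last joint's range is limited). The gripper opens to 85 mm and grips with 20 to 120 N. Pads are 22 mm wide; open, the fingers measure 114 mm over their backs; the gripper's body (76 mm by 85 mm) begins 54 mm behind the grasp point. The pads swing forward as they close: fully open they stand 13 mm farther back than shut.
Start: joints at [70.881, 21.967, 0.94, 78.501, -0.361, 79.538, -2.664], TCP at [0.167, -0.602, 0.231] pointing down, gripper open.
Joint ranges: [-169.22, 169.22], [-14.56, 117.87], [-87.37, 89.26], [10.42, 133.3], [-82.24, 262.24], [0.94, 117.77], [-172.7, 172.7]. Speed limits (degrees/s): [136.94, 136.94, 172.46, 172.46, 180, 180, 180].

### API

Orientations are given as a 3x3 rotation matrix whose columns are the frame's x, y, z axes.
In Python, from workcell import * gives the robot as it stands. The module is installed in compiled form; this text tells all that it offers.
- The arm moves only by the tool play_rows, never from a script. Its argument "series" is a list that holds one entry, the list of rows, each a list of 7 numbers: the shift along the world's x, y, z in mm, then the turn, a rotation vector about the world's x, y, z in rad, then the closure, from -1 (fully open) to 1 (shut), so that 0 is half open. In form: [[[tx, ty, tz, rx, ry, rz, jaw], ...]]. A call has 1 to 5 rows; each row shifts and turns the commanded pose from where the row before left it; what a row does not reach is not made up. A row lasts 1/10 s, in which the tool goes at most 50 mm and 8.59 degrees, less where a joint would pass 70% of its speed; a pose out of reach is approached as far as the arm can. A call is refused whole if a number of a shift passes 50 or a number of a turn 0.15, either way. A call with a gripper value outside its range is refused whole. The fingers move at their own pace and stop on an object; the grip force is fixed at half the most. Time passes only in rows, so rows that do not move let the fingers close. It gives the time, the measured TCP pose, the force and the opening at its end, in the units of the state.
- get_state(): the state, without advancing time (a new reading comes with each control period).
- snapshot(name): name is "scene" or "top" or "wrist"; returns (picture, depth): 384x512x3 uint8, red, green, blue; 384x512 float32, m along the optical axis (not along the pixel's ray), 0 where there is no reading.
- camera_info(name): a dict with "fx", "fy", "cx", "cy" (pixels), "T" (4x4, takes a point from camera to world coordinates); the wrist camera has in their place "T_tool_cam" (4x4, takes a point from camera to tool coordinates, whose origin is the TCP and whose axes are the flange's). Camera axes: x right, y up, looking along -z (the intrinsics and any distortion apply to the point x, -y, -z); pixel columns grow to the right and rows downward; lengths in m; the calibration is good to about 2 mm. A picture is of the moment at which its call begins: read the wrist's pose just before it. camera_info takes no time and is no camera call.
- close_job(): hands the job in, once; it reports no verdict.
The state is a dict: "time": time; "joints": joint angles; "qvel": joint speeds; "joint_torque": joint torques, N m; "ee_pos": TCP position; "eef_rot": TCP orientation; "ft_force": force on the tool from outside, world axes, zero at the start; "ft_torque": the same for the moment, N m; "opening": opening from 0.0 (shut) to 1.0 (fully open).
Only numpy, scipy, OpenCV 4.12 (cv2) and the standard library are available. Lean on these libraries where they do the work, as an engineer would, in place of code of your own. Each camera call takes 0.05 s, during which the arm holds its last target.

## Working session

There is one attempt and no reset: what is moved stays moved. The work goes in short steps, Python scripts to look and compute and a tool call to move; the robot and the scene stay as the last step left them, time stands still between calls to the robot, and variables do not carry over. Pictures are saved under pics/ and viewed, and the job is handed in when it is done.

Besides the shell and the picture viewer there is one more tool, called after "Request:" by a JSON object that holds its "name" and its "arguments". play_rows: Moves the arm, as the interface text tells. Its arguments: {"type":"object","properties":{"series":{"type":"array"}},"required":["series"]}

```bash
mkdir -p pics; cat > h.py <<'E'
from workcell import *
import numpy as np, cv2
def snap(n,f):
    p,d=snapshot(n); cv2.imwrite('pics/'+f+'.png',cv2.cvtColor(p,cv2.COLOR_RGB2BGR)); np.savez('pics/'+f+'.npz',p=p,d=d); return p,d
E
python3 - <<'E'
from h import *
s=get_state(); print({k:np.round(v,3).tolist() for k,v in s.items()})
for n in("scene","top"):
    snap(n,n+'0'); print(n,camera_info(n))
print(camera_info('wrist'))
E
```

```text
{'time': 0.0, 'joints': [70.881, 22.016, 0.939, 78.563, -0.361, 79.536, -2.664], 'qvel': [0.015, 0.107, 0.067, 0.004, -0.037, -0.041, 0.055], 'joint_torque': [0.001, -62.759, 0.845, -37.182, 0.017, 0.014, -0.0], 'ee_pos': [0.167, -0.602, 0.23], 'eef_rot': [[0.964, 0.268, -0.001], [0.268, -0.964, 0.002], [-0.0, -0.002, -1.0]], 'ft_force': [0.611, 0.507, 0.596], 'ft_torque': [0.043, -0.012, -0.02], 'opening': 0.999}
scene {'fx': 355.2363313097634, 'fy': 355.2363313097634, 'cx': 251.65738002562009, 'cy': 189.72069006311466, 'T': array([[ 0.56787231, -0.69197448,  0.44574921,  0.79910744],
       [ 0.82309708,  0.48112038, -0.30171902, -0.17134223],
       [-0.00567717,  0.53823275,  0.84277712,  0.77126946],
       [ 0.        ,  0.        ,  0.        ,  1.        ]])}
top {'fx': 495.509466743211, 'fy': 495.509466743211, 'cx': 267.9095176405792, 'cy': 188.68756893455543, 'T': array([[ 0.02358801,  0.98977405, -0.14068024,  0.25154975],
       [-0.99955606,  0.02078744, -0.02134394,  0.05621035],
       [-0.01820129,  0.14112125,  0.98982499,  1.32095492],
       [ 0.        ,  0.        ,  0.        ,  1.        ]])}
{'fx': 290.2263646176597, 'fy': 290.2263646176597, 'cx': 260.31411054509044, 'cy': 189.6026258934291, 'T_tool_cam': array([[ 5.45526402e-04,  9.58277623e-01,  2.85838590e-01,
         7.22710169e-02],
       [ 9.99999725e-01, -6.66616524e-04,  3.26329089e-04,
         1.14544009e-03],
       [ 5.03258591e-04,  2.85838333e-01, -9.58277723e-01,
        -1.41862466e-01],
       [ 0.00000000e+00,  0.00000000e+00,  0.00000000e+00,
         1.00000000e+00]])}
```

View pics/scene0.png

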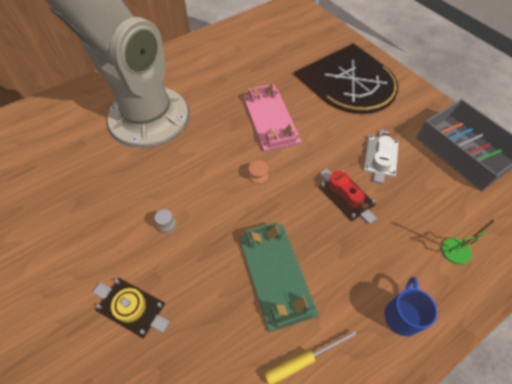

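View pics/top0.png

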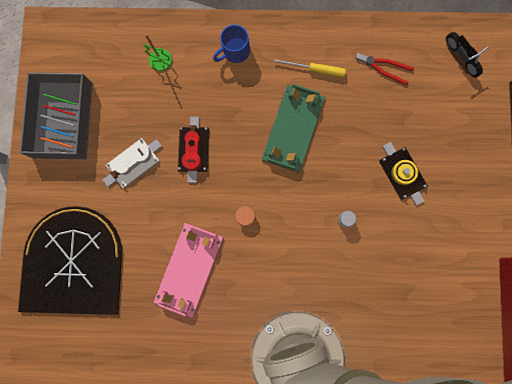

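```bash
cat >> h.py <<'E'
def ray(n,uv,z,T=None):
    c=camera_info(n); T=c['T'] if T is None else T
    uv=np.atleast_2d(uv).astype(float)
    d=np.c_[(uv[:,0]-c['cx'])/c['fx'],-(uv[:,1]-c['cy'])/c['fy'],-np.ones(len(uv))]@T[:3,:3].T
    o=T[:3,3]; return o+d*((z-o[2])/d[:,2])[:,None]
def dpt(n,uv,D,T=None):
    c=camera_info(n); T=c['T'] if T is None else T
    uv=np.atleast_2d(uv); d=D[uv[:,1].astype(int),uv[:,0].astype(int)]
    P=np.c_[(uv[:,0]-c['cx'])/c['fx'],-(uv[:,1]-c['cy'])/c['fy'],-np.ones(len(uv))]*d[:,None]
    return P@T[:3,:3].T+T[:3,3]
def big(m):
    n,l,s,_=cv2.connectedComponentsWithStats(m.astype(np.uint8)); return l==1+np.argmax(s[1:,4])
E
python3 - <<'E'
from h import *
for n in('top','scene'):
    f=np.load(f'pics/{n}0.npz');p,D=f['p'],f['d']
    h=cv2.cvtColor(p,cv2.COLOR_RGB2HSV); H,S,V=[h[...,i].astype(int) for i in range(3)]
    U,Vv=np.meshgrid(range(512),range(384))
    red=((H<6)|(H>174))&(S>170)&(V>110)
    if n=='top': red&=(U<220)&(Vv>100)
    else: red&=(Vv>165)&(Vv<220)&(U>310)&(U<380)
    g=(H>65)&(H<90)&(S>80)
    if n=='top': g&=(U>250)&(U<340)&(Vv>70)
    else: g&=(U<330)&(U>220)
    for nm,m,z in(('red',red,.038),('green',g,.012)):
        m=big(m); uv=np.argwhere(m)[:,::-1]
        P=dpt(n,uv,D); print(n,nm,len(uv),uv.mean(0),'depth z pct',np.percentile(P[:,2],[5,25,50,75,95]).round(4))
        c=ray(n,uv,z)[:,:2]; 
        r=cv2.minAreaRect((c*1000).astype(np.float32)); print('  plane rect mm',np.round(r[0],1),np.round(r[1],1),r[2])
        k=abs(P[:,2]-z)<.006
        r=cv2.minAreaRect((P[k][:,:2]*1000).astype(np.float32)); print('  depth rect mm',k.sum(),np.round(r[0],1),np.round(r[1],1),r[2])
    if n=='top':
        a=cv2.resize(p[80:210,80:240],None,fx=4,fy=4); cv2.imwrite('pics/c1.png',a[...,::-1])
        a=cv2.resize(p[70:190,240:350],None,fx=5,fy=5,interpolation=2); cv2.imwrite('pics/c2.png',a[...,::-1])
E
```

```text
top red 482 [190.88589212 150.44190871] depth z pct [0.0308 0.0352 0.037  0.0389 0.0412]
  plane rect mm [534.8 291.7] [100.6  45.1] 2.4793505668640137
  depth rect mm 449 [534.7 289.6] [ 46.2 100.6] 86.90718841552734
top green 2212 [291.50542495 130.1062387 ] depth z pct [0.0073 0.0099 0.0118 0.0139 0.0319]
  plane rect mm [606.   20.4] [106.9 218.7] 72.7126235961914
  depth rect mm 2032 [605.9  20.4] [107. 218.] 72.767333984375
scene red 471 [347.14649682 186.7537155 ] depth z pct [0.0336 0.0361 0.0372 0.0381 0.0393]
  plane rect mm [536.7 290.2] [102.   47.2] 2.244690418243408
  depth rect mm 453 [535.8 293. ] [99.3 47.6] 5.300858974456787
scene green 13 [287.69230769 276.        ] depth z pct [0.0106 0.012  0.0123 0.0127 0.0141]
  plane rect mm [627.9  38.4] [13.3  9.8] 73.8236083984375
  depth rect mm 13 [628.   38.3] [13.7  8.8] 77.23873901367188
```

```bash
python3 -c "
import cv2,numpy as np
a=cv2.imread('pics/c1.png');b=cv2.imread('pics/c2.png');b=cv2.resize(b,(480,520));a=cv2.resize(a,(320,260))
o=np.zeros((520,800,3),np.uint8);o[:260,:320]=a;o[:,320:]=b;cv2.imwrite('pics/c12.png',o)"
```

```text
(no output)
```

View pics/c12.png

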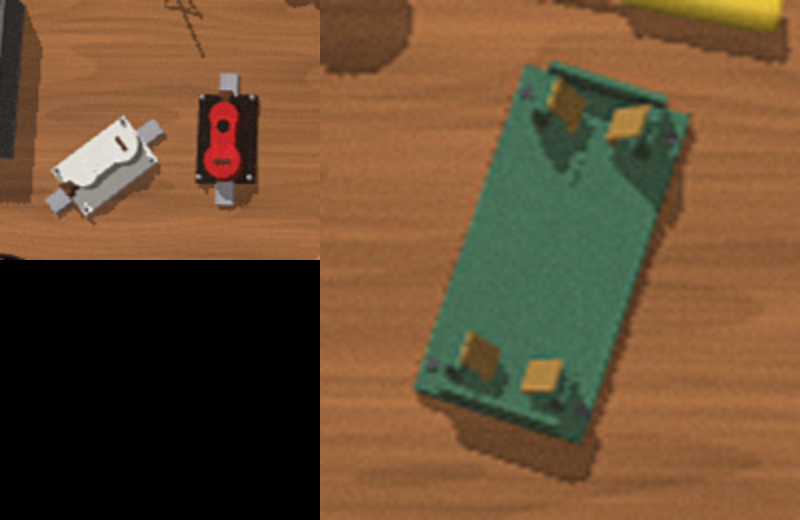

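Top-view candidates: the red former on a black plate at (193,150) against a white/grey look-alike at (133,162), and the green bracket at (294,128) against a pink one at (189,270). The crop confirms the red/black jig and the green bracket with brass clips are the ones described; the yellow wheel jig at (403,173) stays where it is. Next I swing round on an arc and view the bracket from the wrist.

```bash
python3 - <<'E'
from h import *
n=17
a=np.radians(np.linspace(-74.5,1.9,n+1)); r=np.linspace(.6247,.59,n+1)
P=np.c_[r*np.cos(a),r*np.sin(a)]*1000
print(np.round(np.diff(P,axis=0)).tolist(), np.linalg.norm(np.diff(P,axis=0),axis=1).max())
E
```

```text
[[46.0, 17.0], [44.0, 20.0], [42.0, 24.0], [40.0, 27.0], [38.0, 30.0], [35.0, 33.0], [33.0, 35.0], [30.0, 38.0], [27.0, 40.0], [23.0, 41.0], [20.0, 43.0], [16.0, 44.0], [13.0, 45.0], [9.0, 46.0], [6.0, 46.0], [2.0, 47.0], [-2.0, 46.0]] 48.94960706429468
```

Request:
{"name": "play_rows", "arguments": {"series": [[[46,17,0,0,0,-0.016,-1],[44,20,0,0,0,-0.016,-1],[42,24,0,0,0,-0.016,-1],[40,27,0,0,0,-0.016,-1],[38,30,0,0,0,-0.016,-1]]]}}

```text
time: 0.6
ee_pos: [0.3786, -0.4829, 0.2306]
eef_rot: [[0.982, 0.189, -0.001], [0.189, -0.982, 0.001], [-0.0, -0.001, -1.0]]
ft_force: [1.3, -1.0, 0.3]
opening: 1.003
```

Request:
{"name": "play_rows", "arguments": {"series": [[[35,33,0,0,0,-0.016,-1],[33,35,0,0,0,-0.016,-1],[30,38,0,0,0,-0.016,-1],[27,40,0,0,0,-0.016,-1],[23,41,0,0,0,-0.016,-1]]]}}

```text
time: 1.1
ee_pos: [0.5262, -0.2952, 0.2306]
eef_rot: [[0.994, 0.11, -0.001], [0.11, -0.994, 0.001], [-0.001, -0.001, -1.0]]
ft_force: [-0.1, 0.3, -0.2]
opening: 1.0
```

Request:
{"name": "play_rows", "arguments": {"series": [[[20,43,0,0,0,-0.016,-1],[16,44,0,0,0,-0.016,-1],[13,45,0,0,0,-0.016,-1],[9,46,0,0,0,-0.016,-1],[6,46,0,0,0,-0.016,-1]]]}}

```text
time: 1.6
ee_pos: [0.5893, -0.0712, 0.2307]
eef_rot: [[1.0, 0.03, -0.001], [0.03, -1.0, 0.0], [-0.001, -0.0, -1.0]]
ft_force: [0.0, -0.1, 0.3]
opening: 1.002
```

Request:
{"name": "play_rows", "arguments": {"series": [[[2,47,0,0,0,-0.016,-1],[-2,46,0,0,0,-0.016,-1],[0,0,0,0,0,0,-1],[0,0,0,0,0,0,-1]]]}}

```text
time: 2.0
ee_pos: [0.5889, 0.0215, 0.2309]
eef_rot: [[1.0, 0.002, -0.001], [0.002, -1.0, 0.0], [-0.001, -0.0, -1.0]]
ft_force: [0.1, -0.9, 0.2]
opening: 0.996
```

```bash
cat >> h.py <<'E'
def wsnap(f):
    s=get_state(); T=np.eye(4); T[:3,:3]=s['eef_rot']; T[:3,3]=s['ee_pos']; T=T@camera_info('wrist')['T_tool_cam']
    p,d=snap('wrist',f); np.savez('pics/'+f+'.npz',p=p,d=d,T=T); print(s['time'],np.round(s['ee_pos'],4),np.round(s['joints'],1),np.degrees(np.arctan2(s['eef_rot'][1][0],s['eef_rot'][0][0])),np.round(s['ft_force'],1),s['opening']); return p,d,T
E
python3 -c "
from h import *
wsnap('w1')"
```

```text
2.0 [0.5889 0.0215 0.2309] [  8.9  18.7 -18.2  83.7   5.8  78.6 -99.5] 0.13815875998321406 [ 0.1 -0.9  0.2] 0.9961124376618079
```

View pics/w1.png

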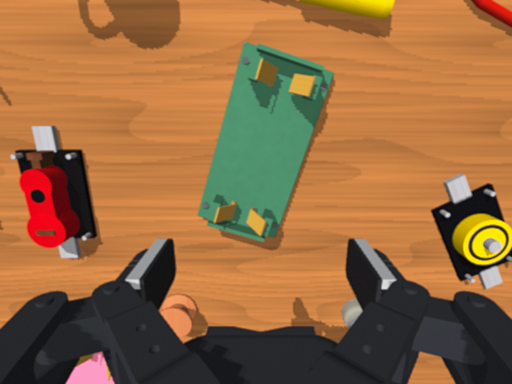

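The green bracket's corners are at about (246,43), (332,72), (267,240) and (199,213). The red guitar jig is also visible at (55,195), with ears at (45,138) and (69,248). I'll measure both in this one view.

```bash
python3 - <<'E'
from h import *
f=np.load('pics/w1.npz');p,D,T=f['p'],f['d'],f['T']
h=cv2.cvtColor(p,cv2.COLOR_RGB2HSV); H,S,V=[h[...,i].astype(int) for i in range(3)]
U,W=np.meshgrid(range(512),range(384))
g=big((H>60)&(H<95)&(S>70)&(U>180)&(U<350)&(W<250))
g=cv2.morphologyEx(g.astype(np.uint8),cv2.MORPH_CLOSE,np.ones((9,9)))>0
uv=np.argwhere(g)[:,::-1]; c=ray('wrist',uv,.012,T)[:,:2]*1000
P=dpt('wrist',uv,D,T); print('bracket z',np.percentile(P[:,2],[10,50,90]))
r=cv2.minAreaRect(c.astype(np.float32)); print('bracket',r)
# brass clips
b=(H>12)&(H<25)&(S>120)&g
# red
red=big(((H<5)|(H>175))&(S>170)&(V>80)&(U<100)&(W>150)&(W<260)); uv=np.argwhere(red)[:,::-1]
P=dpt('wrist',uv,D,T); k=abs(P[:,2]-.038)<.005; print('red',np.percentile(P[:,2],[10,50,90]),cv2.minAreaRect((P[k,:2]*1000).astype(np.float32)))
# jig plate in whole incl ears
P=dpt('wrist',np.c_[U.ravel(),W.ravel()],D,T).reshape(384,512,3)
m=(S<75)&(U<105)&(W>115)&(W<270)&(abs(P[...,2]-.008)<.006)
n,l,s,cc=cv2.connectedComponentsWithStats(m.astype(np.uint8))
for i in range(1,n):
    if s[i,4]>25:
        q=np.argwhere(l==i)[:,::-1]; e=ray('wrist',q,.008,T)[:,:2]*1000; print(s[i],cc[i].round(1),cv2.minAreaRect(e.astype(np.float32)),V[l==i].mean(), P[l==i][:,2].mean())
a=cv2.resize(p[110:280,0:130],None,fx=4,fy=3.5,interpolation=2); cv2.imwrite('pics/c3.png',a[...,::-1])
E
```

```text
bracket z [0.01040309 0.01147317 0.02647215]
bracket ((603.1463623046875, 20.890403747558594), (107.62352752685547, 232.5318603515625), 72.70372772216797)
red [0.01645042 0.03689945 0.03823828] ((534.075439453125, 287.3341369628906), (48.58696746826172, 102.10750579833984), 84.04777526855469)
[  32  126   63  132 2405] [ 68.  185.5] ((543.060546875, 275.1401062011719), (181.01303100585938, 54.87193298339844), 0.4898672103881836) 80.11268191268191 0.007286287700362952
[ 16 151  15  21 152] [ 23.  159.6] ((589.4755859375, 320.0403137207031), (25.839946746826172, 18.274477005004883), 0.17047519981861115) 32.203947368421055 0.007741636670745624
```

View pics/c3.png

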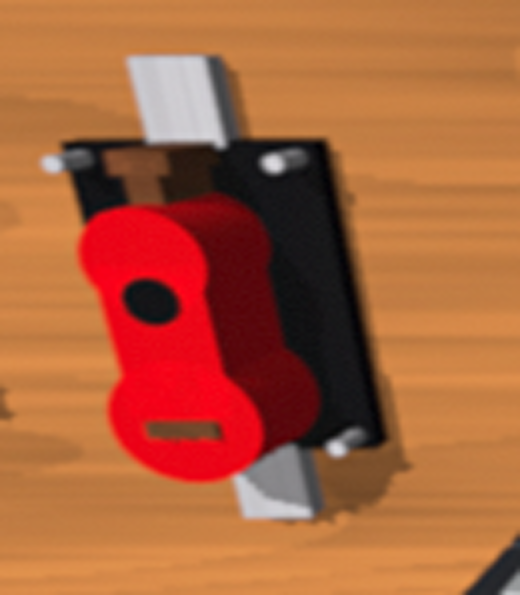

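Request:
{"name": "play_rows", "arguments": {"series": [[[-12,45,0,0,0,0,-1],[-12,45,0,0,0,0,-1],[-12,45,0,0,0,0,-1],[-12,45,0,0,0,0,-1],[-12,45,0,0,0,0,-1]]]}}

```text
time: 2.55
ee_pos: [0.5296, 0.244, 0.2312]
eef_rot: [[1.0, -0.005, 0.0], [-0.005, -1.0, -0.001], [0.0, 0.001, -1.0]]
ft_force: [-0.1, -0.1, 0.7]
opening: 1.0
```

Request:
{"name": "play_rows", "arguments": {"series": [[[-10,43,0,0,0,0,-1],[0,0,0,0,0,0,-1],[0,0,0,0,0,0,-1]]]}}

```text
time: 2.85
ee_pos: [0.5196, 0.2872, 0.2309]
eef_rot: [[1.0, -0.001, -0.0], [-0.001, -1.0, -0.001], [-0.0, 0.001, -1.0]]
ft_force: [0.6, -0.5, -0.2]
opening: 1.003
```

```bash
python3 - <<'E'
from h import *
p,D,T=wsnap('w2')
# bracket from w1
def pl(m,z,T,t): 
    uv=np.argwhere(m)[:,::-1]; e=ray('wrist',uv,z,T)[:,:2]*1000; print(t,len(uv),[np.round(x,1) for x in cv2.minAreaRect(e.astype(np.float32))])
f=np.load('pics/w1.npz');p1,D1,T1=f['p'],f['d'],f['T']
U,W=np.meshgrid(range(512),range(384)); A=np.c_[U.ravel(),W.ravel()]
h=cv2.cvtColor(p1,cv2.COLOR_RGB2HSV); H,S,V=[h[...,i].astype(int) for i in range(3)]
P=dpt('wrist',A,D1,T1).reshape(384,512,3)
g=big((H>60)&(H<95)&(S>70)&(U>180)&(U<350)&(W<250)&(abs(P[...,2]-.0115)<.004)); pl(g,.012,T1,'br slab')
w=(P[...,2]>.02)&(U>190)&(U<345)&(W>35)&(W<245)
n,l,s,cc=cv2.connectedComponentsWithStats(w.astype(np.uint8))
for i in range(1,n):
    if s[i,4]>8: q=P[l==i]; print(cc[i].round(),s[i,4],'xyz mean',(q.mean(0)*1000).round(1),'max z',q[:,2].max().round(4), 'top',(q[q[:,2]>.045].mean(0)*1000).round(1))
E
```

```text
2.85 [0.5196 0.2872 0.2309] [ -12.4   20.2  -25.9   82.7    8.8   79.1 -128.6] -0.06264013879631194 [ 0.6 -0.5 -0.2] 1.0031502649133832
br slab 12533 [array([606.6,  19.8]), array([107.6, 218.9]), np.float64(72.7)]
[289.  57.] 496 xyz mean [708.4 -10.7  33.4] max z 0.3727 top [661.5  20.5 372.7]
[262.  71.] 599 xyz mean [694.1  19.1  41.9] max z 0.3727 top [694.2  20.5  52.1]
[305.  85.] 608 xyz mean [679.6 -27.4  42.3] max z 0.3727 top [678.7 -28.8  53.9]
[239. 221.] 1367 xyz mean [521.3  46.7  38.7] max z 0.3727 top [530.2  43.6  58.7]
```

View pics/w2.png

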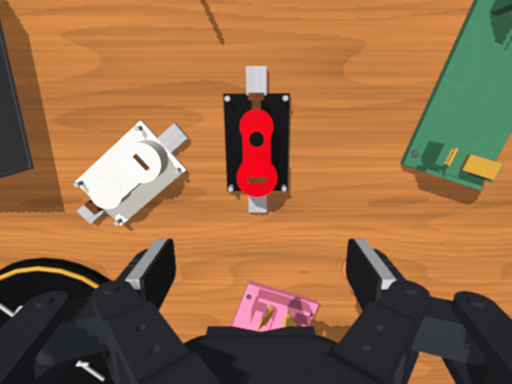

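The jig is seen nearly from above, former at (257,152), ears at (257,79) and (258,204). The white look-alike at (130,170) leaves room for the fingers.

```bash
python3 - <<'E'
from h import *
f=np.load('pics/w2.npz');p,D,T=f['p'],f['d'],f['T']
h=cv2.cvtColor(p,cv2.COLOR_RGB2HSV); H,S,V=[h[...,i].astype(int) for i in range(3)]
U,W=np.meshgrid(range(512),range(384)); box=(U>205)&(U<310)&(W>55)&(W<225)
def pl(m,z,t):
    uv=np.argwhere(m)[:,::-1]; e=ray('wrist',uv,z,T)[:,:2]*1000; print(t,len(uv),[np.round(x,1) for x in cv2.minAreaRect(e.astype(np.float32))]); return e
red=big(((H<5)|(H>175))&(S>150)&(V>150)&box); red=cv2.morphologyEx(red.astype(np.uint8),cv2.MORPH_CLOSE,np.ones((15,15)))>0
e=pl(red,.038,'red')
# waist: width profile along x
for x in range(495,590,6):
    k=abs(e[:,0]-x)<1.5
    if k.any(): print(x,e[k,1].min().round(1),e[k,1].max().round(1))
wood=(H>5)&(H<22)&(S>90)&(V>60)
m=box&~wood&(S<70)
blk=box&(V<45); pl(big(blk|red),.008,'plate')
ear=box&(S<50)&(V>110)
n,l,s,c=cv2.connectedComponentsWithStats(ear.astype(np.uint8))
for i in range(1,n):
    if s[i,4]>20: pl(l==i,.008,('ear',c[i].round(1)))
for s0 in((257,79),(257,145),(257,125)): print(s0,(dpt('wrist',s0,D,T)*1000).round(1))
E
```

```text
red 2721 [array([534.9, 290.5]), array([ 46.6, 101.6]), np.float64(90.0)]
495 269.5 311.6
501 267.2 313.8
507 267.3 313.7
513 267.4 313.6
519 268.7 312.3
525 273.4 308.6
531 274.7 307.3
537 274.7 307.2
543 274.8 307.1
549 274.8 307.0
555 274.9 306.9
561 272.7 309.0
567 272.7 310.0
573 272.8 308.8
579 276.2 305.3
585 281.8 299.6
plate 5449 [array([538.4, 290.5]), array([127.9,  76.9]), np.float64(0.2)]
('ear', array([256. ,  79.3])) 573 [array([617.9, 291. ]), array([23.9, 31. ]), np.float64(90.0)]
('ear', array([285. ,  97.7])) 32 [array([598.4, 256.3]), array([7.2, 5.7]), np.float64(90.0)]
('ear', array([226.7,  98.2])) 30 [array([597.3, 326.4]), array([6.1, 5.7]), np.float64(90.0)]
('ear', array([230.1, 188.1])) 28 [array([485.5, 325.7]), array([5.2, 8.2]), np.float64(88.4)]
('ear', array([283.7, 187.8])) 24 [array([486.1, 255. ]), array([6.9, 5.2]), np.float64(1.2)]
('ear', array([257.6, 204.7])) 278 [array([463.1, 289.8]), array([22.6, 22.8]), np.float64(0.3)]
(257, 79) [[619.2 289.8   6.9]]
(257, 145) [[545.9 289.8  39. ]]
(257, 125) [[568.2 289.7  36.2]]
```

Jig: ear span 182 mm, which matches. Origin is about (542.5, 290.5), yaw about 0.5°, waist at (540.5, 290.6). Descending.

Request:
{"name": "play_rows", "arguments": {"series": [[[11,2,-35,0,0,0.009,-1],[10,1,-40,0,0,0,-1],[0,0,-40,0,0,0,-1],[0,0,-40,0,0,0,-1],[0,0,-25,0,0,0,-1]]]}}

```text
time: 3.4
ee_pos: [0.5405, 0.2863, 0.0477]
eef_rot: [[1.0, 0.003, -0.003], [0.003, -1.0, -0.003], [-0.003, 0.003, -1.0]]
ft_force: [0.0, -0.1, 0.3]
opening: 0.998
```

Request:
{"name": "play_rows", "arguments": {"series": [[[0,0,-20,0,0,0,-1],[0,0,-12,0,0,0,-1],[0,0,-6,0,0,0,-1],[0,0,0,0,0,0,-1]]]}}

```text
time: 3.8
ee_pos: [0.5407, 0.2896, 0.013]
eef_rot: [[1.0, 0.006, -0.0], [0.006, -1.0, -0.001], [-0.0, 0.001, -1.0]]
ft_force: [-0.4, -0.9, 0.5]
opening: 0.999
```

```bash
python3 -c "
from h import *
wsnap('w3')"
```

```text
3.8 [0.5407 0.2896 0.013 ] [ -14.1   33.6  -23.1   93.3   15.1   56.3 -131.8] 0.35086551160465074 [-0.4 -0.9  0.5] 0.9991155127277748
```

View pics/w3.png

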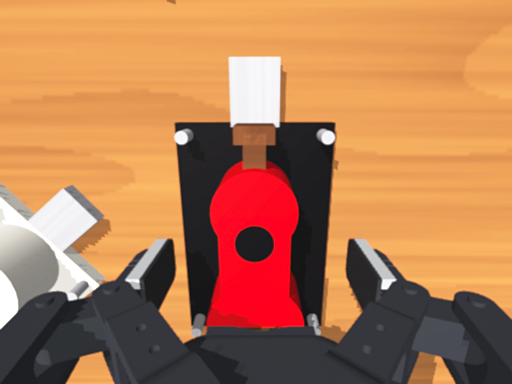

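The fingers straddle the waist; pads at (160,265) and (365,265), and the former's axis is centred between them at about (255,265). Closing.

Request:
{"name": "play_rows", "arguments": {"series": [[[0,0,0,0,0,0,1],[0,0,0,0,0,0,1],[0,0,0,0,0,0,1],[0,0,0,0,0,0,1],[0,0,0,0,0,0,1]]]}}

```text
time: 4.35
ee_pos: [0.5407, 0.2914, 0.0142]
eef_rot: [[1.0, 0.008, 0.001], [0.008, -1.0, 0.001], [0.001, -0.001, -1.0]]
ft_force: [0.3, -0.2, 4.7]
opening: 0.365
```

Request:
{"name": "play_rows", "arguments": {"series": [[[0,0,0,0,0,0,1],[0,0,0,0,0,0,1],[0,0,0,0,0,0,1],[0,0,0,0,0,0,1],[0,0,0,0,0,0,1]]]}}

```text
time: 4.85
ee_pos: [0.5407, 0.2914, 0.0141]
eef_rot: [[1.0, 0.008, 0.001], [0.008, -1.0, 0.001], [0.001, -0.001, -1.0]]
ft_force: [0.1, 1.6, 6.0]
opening: 0.358
```

Gripped: opening 0.36 × 85 ≈ 30 mm, close to the 32 mm waist. Lifting.

Request:
{"name": "play_rows", "arguments": {"series": [[[0,0,5,0,0,0,1],[0,0,15,0,0,0,1],[0,0,30,0,0,0,1],[0,0,40,0,0,0,1],[0,0,40,0,0,0,1]]]}}

```text
time: 5.35
ee_pos: [0.5396, 0.2904, 0.1449]
eef_rot: [[1.0, 0.008, -0.001], [0.008, -1.0, -0.001], [-0.001, 0.001, -1.0]]
ft_force: [0.9, 0.1, -2.5]
opening: 0.358
```

Request:
{"name": "play_rows", "arguments": {"series": [[[0,0,10,0,0,0,1],[0,0,0,0,0,0,1],[0,0,0,0,0,0,1]]]}}

```text
time: 5.65
ee_pos: [0.5396, 0.2902, 0.152]
eef_rot: [[1.0, 0.008, -0.002], [0.008, -1.0, -0.001], [-0.002, 0.001, -1.0]]
ft_force: [-0.3, -0.1, -3.5]
opening: 0.364
```

```bash
python3 -c "
from h import *
wsnap('w4');snap('scene','s4')"
```

```text
5.65 [0.5396 0.2902 0.152 ] [ -12.7   25.4  -25.2   86.    11.1   71.2 -128.9] 0.44531430391877846 [-0.3 -0.1 -3.5] 0.36423751995331094
```

View pics/w4.png

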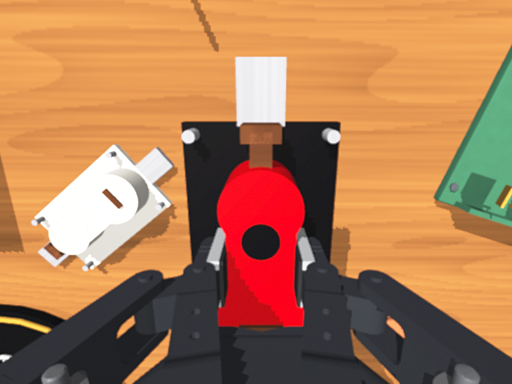

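View pics/s4.png

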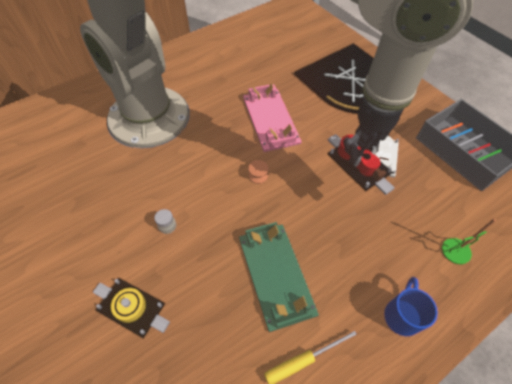

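```bash
cat > held.py <<'E'
from h import *
def held(fn,uoff=0):
    f=np.load(f'pics/{fn}.npz');p,D=f['p'],f['d']; T=camera_info('wrist')['T_tool_cam']
    h=cv2.cvtColor(p,cv2.COLOR_RGB2HSV); S,V=h[...,1].astype(int),h[...,2].astype(int)
    U,W=np.meshgrid(range(512),range(384))
    ear=(S<50)&(V>120)&(U>220)&(U<305)&(W>35)&(W<135)
    n,l,s,c=cv2.connectedComponentsWithStats(ear.astype(np.uint8)); i=1+np.argmax(s[1:,4])
    uv=np.argwhere(l==i)[:,::-1]
    P=dpt('wrist',uv,D,T)*1000; k=slice(None)
    # plane fit of depth
    a,*_=np.linalg.lstsq(np.c_[P[:,:2],np.ones(len(P))],P[:,2],rcond=None); print('ear z tool med',np.median(P[:,2]),'slopes deg',np.degrees(a[:2]))
    blk=(V<50)&(U>170)&(U<350)&(W>110)&(W<220); uvb=np.argwhere(blk)[:,::-1]; Q=dpt('wrist',uvb,D,T)*1000; Q=Q[abs(Q[:,2]-np.median(Q[:,2]))<6]
    a,*_=np.linalg.lstsq(np.c_[Q[:,:2],np.ones(len(Q))],Q[:,2],rcond=None); print('plate z med',np.median(Q[:,2]),'slopes deg',np.degrees(a[:2]))
    e=ray('wrist',uv,.0061,T)[:,:2]*1000; r=cv2.minAreaRect(e.astype(np.float32)); print('ear rect tool',r)
    print('x range',np.percentile(e[:,0],[1,99]))
    # ear centre line
    xs=np.arange(e[:,0].min()+4,e[:,0].max()-4,2); m=[(x,(e[abs(e[:,0]-x)<1.2,1].min()+e[abs(e[:,0]-x)<1.2,1].max())/2) for x in xs]
    print('line',np.polyfit(*np.array(m).T,1), m[len(m)//2])
E
python3 -c "
from held import *
held('w4')"
```

```text
ear z tool med 7.025872076315887 slopes deg [ 4.35579236 -6.24903748]
plate z med 6.920445070038389 slopes deg [ 0.14934182 -0.05588639]
ear rect tool ((77.39103698730469, 1.0410118103027344), (24.143695831298828, 31.64372444152832), 89.96862030029297)
x range [63.03798656 93.21053865]
line [-0.00193664  1.34616965] (np.float64(77.56282103531518), np.float64(1.1776762927385418))
```

The held jig is level (0.15°/0.06°), centred in the fingers, with its origin about 1.8 mm ahead of the TCP. Carrying it to the bracket at (606.5, 20.5), yaw -17.3°.

Request:
{"name": "play_rows", "arguments": {"series": [[[5,-19,0,0,0,-0.03,1],[10,-38,0,0,0,-0.05,1],[10,-42,0,0,0,-0.05,1],[10,-42,0,0,0,-0.05,1],[10,-42,0,0,0,-0.05,1]]]}}

```text
time: 6.25
ee_pos: [0.5848, 0.1049, 0.1519]
eef_rot: [[0.975, -0.224, -0.002], [-0.224, -0.975, -0.001], [-0.002, 0.001, -1.0]]
ft_force: [0.5, -0.2, -2.2]
opening: 0.361
```

Request:
{"name": "play_rows", "arguments": {"series": [[[10,-42,0,0,0,-0.05,1],[6,-28,0,0,0,-0.03,1],[4,-16,0,0,0,0,1],[0,0,0,0,0,0,1],[0,0,0,0,0,0,1]]]}}

```text
time: 6.75
ee_pos: [0.6047, 0.023, 0.1526]
eef_rot: [[0.955, -0.296, -0.001], [-0.296, -0.955, 0.001], [-0.002, -0.001, -1.0]]
ft_force: [-0.8, 1.1, -1.9]
opening: 0.362
```

```bash
python3 -c "
from h import *
wsnap('w5');snap('top','t5')"
```

```text
6.75 [0.6047 0.023  0.1526] [   7.3   23.3  -16.5   87.6    6.8   70.2 -117.4] -17.235233423149413 [-0.8  1.1 -1.9] 0.36183025937495283
```

View pics/w5.png

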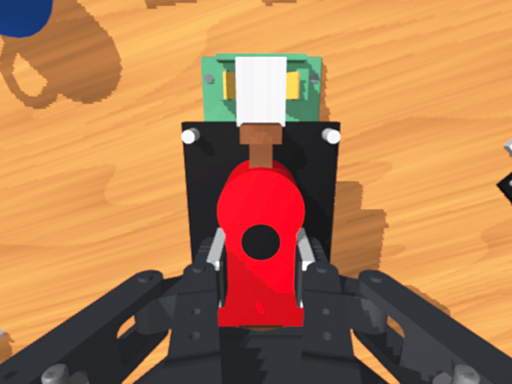

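```bash
cat >> held.py <<'E'
def brk(fn,tz):
    f=np.load(f'pics/{fn}.npz');p,D=f['p'],f['d']; T=camera_info('wrist')['T_tool_cam']
    h=cv2.cvtColor(p,cv2.COLOR_RGB2HSV); H,S,V=[h[...,i].astype(int) for i in range(3)]
    U,W=np.meshgrid(range(512),range(384)); P=dpt('wrist',np.c_[U.ravel(),W.ravel()],D,T).reshape(384,512,3)
    g=(H>60)&(H<95)&(S>70)&(W<200)&(U>120)&(U<400)
    g&=abs(P[...,2]-(tz-.012))<.006
    uv=np.argwhere(g)[:,::-1]; e=ray('wrist',uv,tz-.012,T)[:,:2]*1000
    print('n',len(e),'x max',np.percentile(e[:,0],99.5))
    m=[]
    for x in np.arange(e[:,0].min()+4,e[:,0].max()-6,2):
        k=e[abs(e[:,0]-x)<1.2,1]; m.append((x,(k.min()+k.max())/2,np.ptp(k)))
    m=np.array(m); print('width',np.median(m[:,2]),'center line',np.polyfit(m[:,0],m[:,1],1),m[len(m)//2])
    bz=(H>12)&(H<28)&(S>120)&(V>100)&(W<130)&(P[...,2]<tz-.020)&(U>210)&(U<310)
    q=P[bz]*1000; 
    for nm,k in(('L',q[q[:,1]<0]),('R',q[q[:,1]>0])): print(nm,len(k),k.mean(0).round(1),'x rng',np.percentile(k[:,0],[2,98]).round(1),'y rng',np.percentile(k[:,1],[2,98]).round(1))
E
python3 -c "
from held import *
held('w5'); brk('w5',.1526)"
```

```text
ear z tool med 7.014700577796559 slopes deg [ 13.83770338 -21.74669234]
plate z med 6.884878475122369 slopes deg [ 0.15865026 -0.06798741]
ear rect tool ((77.7146224975586, 0.9936914443969727), (24.587297439575195, 31.646190643310547), 89.96266174316406)
x range [63.36214731 93.53499189]
line [0.00289115 0.80757382] (np.float64(77.88770872936496), np.float64(1.1109128328264246))
n 2599 x max 112.29521450996221
width 106.74954313670003 center line [7.77304425e-04 1.61969469e+00] [ 83.45652581   1.7589087  107.07218965]
L 295 [ 86.6 -23.9 103.4] x rng [76.8 96. ] y rng [-28.7 -20.1]
R 361 [85.5 24.7 85.5] x rng [72.9 96.1] y rng [ 0.9 30.9]
```

Aligned: yaw is within 0.1°, x within 1 mm, and y is off by roughly 1 mm. I apply a small y correction and lower the jig to just above the lips.

Request:
{"name": "play_rows", "arguments": {"series": [[[0,-1,-25,0,0,0,1],[0,0,-30,0,0,0,1],[0,0,-20,0,0,0,1],[0,0,-5,0,0,0,1],[0,0,0,0,0,0,1]]]}}

```text
time: 7.35
ee_pos: [0.6046, 0.0223, 0.0728]
eef_rot: [[0.955, -0.295, -0.001], [-0.295, -0.955, 0.001], [-0.002, -0.0, -1.0]]
ft_force: [-0.2, 0.2, -2.3]
opening: 0.362
```

```bash
python3 -c "
from held import *
wsnap('w6')
z=get_state()['ee_pos'][2]
held('w6'); brk('w6',z);snap('scene','s6')"
```

```text
7.35 [0.6046 0.0223 0.0728] [   6.9   27.5  -15.9   92.4    8.3   61.3 -118.4] -17.186540154457106 [-0.2  0.2 -2.3] 0.3615644136339645
ear z tool med 7.008640709276426 slopes deg [12.55638063 -9.1579455 ]
plate z med 6.880686017612991 slopes deg [ 0.12065133 -0.08055649]
ear rect tool ((77.93218994140625, 1.1097478866577148), (24.774600982666016, 32.07549285888672), 89.97171783447266)
x range [63.36221617 93.96511445]
line [-0.0028944   1.24236744] (np.float64(77.88864634057336), np.float64(1.1097752189923664))
n 5420 x max 112.44783608413152
width 107.91240748849972 center line [0.00181445 1.02268307] [ 85.07179735   1.19104145 107.89013451]
L 911 [ 86.9 -19.9  29.8] x rng [77.3 96.3] y rng [-25.1 -14.3]
R 898 [86.5 21.6 27.4] x rng [76.6 96.3] y rng [16.2 27. ]
```

View pics/w6.png

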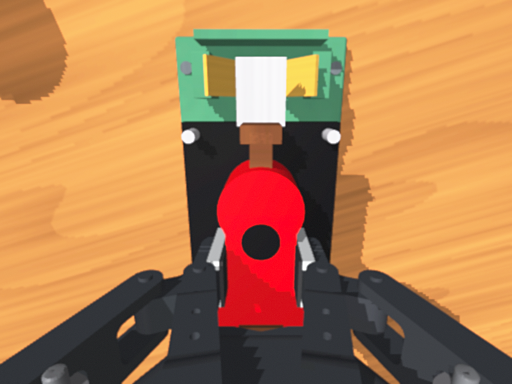

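View pics/s6.png

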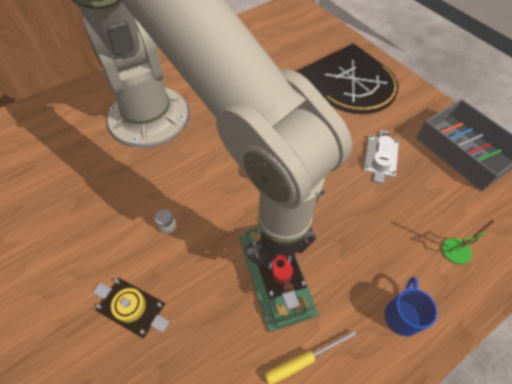

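The ear (261,90) is centred between the brass clips (218,75) and (302,75). Lateral mismatch is under 0.3 mm, so I press in slowly.

Request:
{"name": "play_rows", "arguments": {"series": [[[0,0,-7,0,0,0,1],[0,0,-7,0,0,0,1],[0,0,-6,0,0,0,1],[0,0,-5,0,0,0,1],[0,0,0,0,0,0,1]]]}}

```text
time: 7.95
ee_pos: [0.6045, 0.0207, 0.0471]
eef_rot: [[0.955, -0.298, -0.002], [-0.298, -0.955, 0.0], [-0.002, 0.001, -1.0]]
ft_force: [-1.4, 0.8, -3.4]
opening: 0.365
```

Request:
{"name": "play_rows", "arguments": {"series": [[[0,0,-2,0,0,0,1],[0,0,-2,0,0,0,1],[0,0,-2,0,0,0,1],[0,0,0,0,0,0,1]]]}}

```text
time: 8.35
ee_pos: [0.6058, 0.0211, 0.0427]
eef_rot: [[0.955, -0.297, 0.001], [-0.297, -0.955, 0.0], [0.001, -0.001, -1.0]]
ft_force: [0.7, 0.9, -0.9]
opening: 0.365
```

Request:
{"name": "play_rows", "arguments": {"series": [[[0,0,-2,0,0,0,1],[0,0,-2,0,0,0,1],[0,0,-1,0,0,0,1],[0,0,0,0,0,0,1]]]}}

```text
time: 8.75
ee_pos: [0.6053, 0.0206, 0.037]
eef_rot: [[0.955, -0.298, 0.0], [-0.298, -0.955, -0.0], [0.0, 0.0, -1.0]]
ft_force: [2.3, 0.9, -0.7]
opening: 0.363
```

Request:
{"name": "play_rows", "arguments": {"series": [[[0,0,-2,0,0,0,1],[0,0,-2,0,0,0,1],[0,0,-2,0,0,0,1],[0,0,0,0,0,0,1]]]}}

```text
time: 9.15
ee_pos: [0.6047, 0.0208, 0.0304]
eef_rot: [[0.955, -0.298, -0.001], [-0.298, -0.955, -0.0], [-0.001, 0.0, -1.0]]
ft_force: [0.1, 0.5, -5.2]
opening: 0.359
```

Request:
{"name": "play_rows", "arguments": {"series": [[[0,0,-2,0,0,0,1],[0,0,-2,0,0,0,1],[0,0,0,0,0,0,1]]]}}

```text
time: 9.45
ee_pos: [0.6049, 0.021, 0.0267]
eef_rot: [[0.955, -0.297, -0.001], [-0.297, -0.955, 0.0], [-0.001, 0.0, -1.0]]
ft_force: [0.2, 1.4, -5.6]
opening: 0.36
```

Request:
{"name": "play_rows", "arguments": {"series": [[[0,0,-1,0,0,0,1],[0,0,-1,0,0,0,1],[0,0,0,0,0,0,1]]]}}

```text
time: 9.75
ee_pos: [0.6051, 0.021, 0.0262]
eef_rot: [[0.955, -0.298, -0.0], [-0.298, -0.955, 0.0], [-0.0, -0.0, -1.0]]
ft_force: [-4.8, 1.5, 4.7]
opening: 0.365
```

Request:
{"name": "play_rows", "arguments": {"series": [[[0,0,-1,0,0,0,1],[0,0,0,0,0,0,1]]]}}

```text
time: 9.95
ee_pos: [0.6051, 0.021, 0.0261]
eef_rot: [[0.955, -0.298, 0.0], [-0.298, -0.955, -0.0], [0.0, 0.0, -1.0]]
ft_force: [-9.3, 1.1, 13.8]
opening: 0.359
```

z has stopped at 26.1 mm (12 mm above the grasp height) and the force is rising, so the jig is on the floor. Releasing.

Request:
{"name": "play_rows", "arguments": {"series": [[[0,0,0,0,0,0,0],[0,0,0,0,0,0,-0.5],[0,0,0,0,0,0,-1],[0,0,0,0,0,0,-1],[0,0,0,0,0,0,-1]]]}}

```text
time: 10.45
ee_pos: [0.6052, 0.0207, 0.0242]
eef_rot: [[0.955, -0.298, -0.0], [-0.298, -0.955, -0.0], [-0.0, 0.0, -1.0]]
ft_force: [0.1, -0.1, 0.1]
opening: 1.004
```

Request:
{"name": "play_rows", "arguments": {"series": [[[0,0,5,0,0,0,-1],[0,0,20,0,0,0,-1],[0,0,40,0,0,0,-1],[0,0,40,0,0,0,-1],[0,0,40,0,0,0,-1]]]}}

```text
time: 10.95
ee_pos: [0.605, 0.0209, 0.1712]
eef_rot: [[0.955, -0.297, 0.0], [-0.297, -0.955, 0.0], [0.0, -0.0, -1.0]]
ft_force: [1.6, 0.7, -0.7]
opening: 1.003
```

Request:
{"name": "play_rows", "arguments": {"series": [[[-30,0,40,0,0,0,-1],[-30,0,20,0,0,0,-1],[0,0,0,0,0,0,-1],[0,0,0,0,0,0,-1]]]}}

```text
time: 11.35
ee_pos: [0.5454, 0.0207, 0.2302]
eef_rot: [[0.955, -0.298, 0.002], [-0.298, -0.955, -0.0], [0.002, -0.0, -1.0]]
ft_force: [-0.3, -0.7, -0.6]
opening: 0.997
```

```bash
python3 - <<'E'
from h import *
p,D,T=wsnap('w7'); snap('scene','s7')
h=cv2.cvtColor(p,cv2.COLOR_RGB2HSV); H,S,V=[h[...,i].astype(int) for i in range(3)]
U,W=np.meshgrid(range(512),range(384)); P=dpt('wrist',np.c_[U.ravel(),W.ravel()],D,T).reshape(384,512,3)*1000
near=(np.hypot(P[...,0]-606,P[...,1]-20)<140)
for nm,m in(('green',(H>60)&(H<95)&(S>70)&near),('black',(V<45)&near&(P[...,2]<40)&(P[...,2]>5)),('red',((H<5)|(H>175))&(S>170)&(V>120)&near),('ear',(S<40)&(V>120)&near&(P[...,2]<40))):
    q=P[m]; print(nm,len(q),np.percentile(q[:,2],[10,50,90]).round(1))
    n,l,s,c=cv2.connectedComponentsWithStats(m.astype(np.uint8))
    for i in range(1,n):
        if s[i,4]>60: k=l==i; q=P[k]; print('   ',c[i].round(),s[i,4],np.median(q,0).round(1),cv2.minAreaRect(q[:,:2].astype(np.float32)))
    if nm=='black':
        q=q=P[m]; q=q[abs(q[:,2]-np.median(q[:,2]))<5]; a,*_=np.linalg.lstsq(np.c_[q[:,:2],np.ones(len(q))],q[:,2],rcond=None); print('tilt deg',np.degrees(a[:2]))
E
```

```text
11.35 [0.5454 0.0207 0.2302] [   9.1   13.1  -17.4   90.7    4.    76.7 -116.1] -17.317547967996713 [-0.3 -0.7 -0.6] 0.9973048095962831
green 7695 [10.4 11.7 33.8]
    [244. 100.] 7643 [633.7  14.6  11.6] ((606.0846557617188, 20.356796264648438), (108.23902130126953, 219.29412841796875), 72.8583984375)
black 3223 [18.2 19.2 20.2]
    [220. 104.] 1443 [630.2  43.4  19.2] ((615.9713134765625, 45.11162567138672), (29.4534854888916, 120.81061553955078), 67.51992797851562)
    [268. 106.] 1777 [609.9 -10.   19.2] ((600.4871826171875, -2.7215843200683594), (32.88546371459961, 120.0704574584961), 72.802734375)
tilt deg [-0.13960389 -0.00974926]
red 2963 [48.1 49.2 50.2]
    [244. 124.] 2963 [596.8  21.   49.2] ((597.4312133789062, 22.119888305664062), (52.56392288208008, 110.58059692382812), 70.32980346679688)
ear 1033 [17.9 19.3 26.1]
    [244.  43.] 551 [680.5  -3.9  19.1] ((680.0416870117188, -3.1515140533447266), (25.417987823486328, 34.273441314697266), 71.7606201171875)
    [246. 180.] 322 [532.9  43.2  19.5] ((532.843994140625, 42.772926330566406), (25.020448684692383, 26.082138061523438), 75.17119598388672)
```

View pics/w7.png

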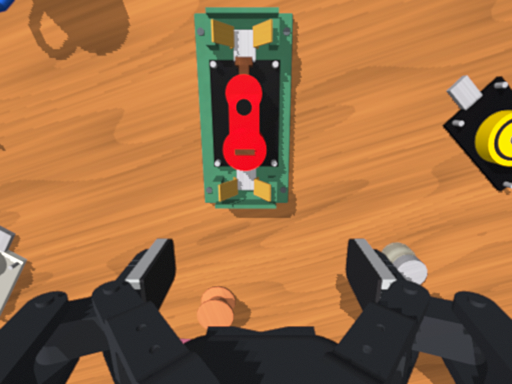

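View pics/s7.png

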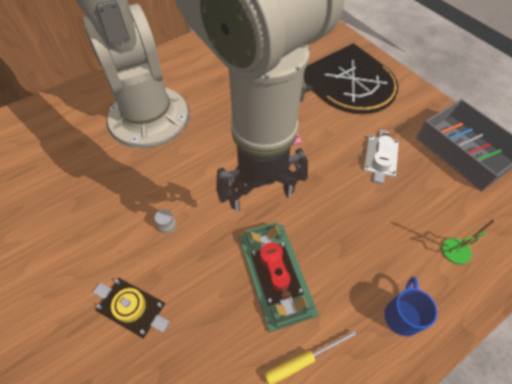

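The jig sits in the green bracket at (245,110), with both ears between their clips and the gripper clear of it. Plate top is 19.2 mm against 20 nominal; the slab reads 11.6 against 12 and the former 49.2 against 50. Tilt is at most 0.14°. Handing in.

```bash
python3 -c "
from workcell import *
print(close_job())"
```

```text
the job is handed in; nothing more can be done
None
```

The guitar jig is seated in the green bracket, and I handed the job in at about 11.5 s. I gripped it at the waist, carried it over level, turned it to -17.3° to match the bracket, and pressed it down in small steps until it stopped on the floor. The last push read about 14 N. Then I opened the gripper and backed away.

**Last checks:**
- **Height and tilt:** the plate top measured 19.2 mm (20 nominal), but the slab and former also read about 0.4–0.8 mm low. That points to camera bias rather than the jig sitting high. Tilt was 0.14° or less.
- **Position:** the jig's centre was within about 1.5 mm of the bracket's, with both ears between their clips.
- **Surroundings:** the yellow wheel jig and the white look-alike still lay where they started, and the gripper was touching nothing.

**Disagreements:** before insertion, two estimates of the sideways offset differed by about 1.3 mm. A closer view above the clips brought that under 0.3 mm. While pressing in, the wrist force never showed a clear upward 5–20 N peak at the clips, only downward readings up to about 5.6 N as the jig passed them. I therefore judged it seated from the measured height and the force rise on the floor. No check failed.

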